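Show the camera the hidden marker in an inspection mirror

TASK

Lift the inspection mirror up and off its fork hook, bring it to the near side of the leaning panel above the painted white cross, and angle it so that the camera, looking over the panel's top edge, sees the yellow marker on the panel's hidden face reflected in the mirror. Finish still holding the mirror in the gripper, steady at that spot and angle; do not bump the panel stand or camera, and leave the mallet, the steel block and the jar where they are.

Things in the scene. Friction and masses are not known exactly. Their poses are not given: they have to be found in the camera images.
- mirror: Inspection mirror, about 130 g. Origin: centre of its orange grip, 34 mm (x) by 16 mm (y, grasp across this) by 70 mm (z, up as it hangs). Below it: black collar 38 mm across, z -35 to -41 mm, its underside resting on the hook's prongs; steel stem 8 mm thick down to a swivel at z = -125 mm carrying the mirror disc, which faces the grip's +x and downward. It may hang at any yaw.
- mirror_face (a point): Centre of the mirror's reflecting face (pale disc in a black rim, 60 mm across, 5 mm thick). It lies 12 mm from the swivel along the face's normal. Its own x axis is the outward normal of the reflecting face; its y axis is that of the grip.
- mirror_head (a joint): Swivel angle of the mirror (rad), stiff by friction (0.25 N m): it stays as found while the mirror is carried, so angle the whole tool. The face's normal lies in the grip's x-z plane, (0.611 - value) rad below the grip's +x axis; a positive value raises it. Starts between -0.22 and 0.22.
- hook: Fixed fork hook with two blue prongs pointing to its -x, 13 mm apart, tops 200 mm above the bench. Origin: on the bench right below where the stem hangs; x axis level, towards its post (75 mm away, no higher than the prongs). Lips 10 mm high end the prongs, 25 to 31 mm out on the -x side: raise the mirror 15 to 35 mm, then take it out to the hook's -x by 100 mm before going higher.
- stand: Fixed inspection stand. Origin: on the bench under its green board (x -150 to 180 mm, 170 mm wide in y, 12 mm thick). Aluminium panel across it, foot at x = -15 mm, leaning to +x, rolled top edge at x = 30 mm, 128 mm high. Marker on its -x face; camera on a post on its +x side, 225 mm high. White cross on the board at x = -120 mm, y = 0. Its x axis runs from cross to camera.
- marker (a point): Tip region of the yellow domed marker (24 mm across, 10 mm proud) on the panel's hidden face. In the stand's frame: (-8, 0, 64) mm.
- lens (a point): Front of the camera's black lens (28 mm across). In the stand's frame: (150, 0, 200) mm; it looks down its sight line over the panel's edge at the spot.
- spot (a point): The spot where the centre of the mirror's face belongs, on the camera's sight line, 135 mm above the bench, above the white cross. In the stand's frame: (-120, 0, 135) mm.
- aim (a point): Imaginary point that the face's normal must run through with the mirror at the spot: the normal then halves the angle between the directions to lens and marker, so the camera sees the marker. In the stand's frame: (43, 0, 108) mm; from the spot the normal points along the stand's +x, 0.164 rad (9.4 degrees) below level.
- mallet: Bystander: wooden mallet lying on the bench, 300 mm long, head 110 mm by 54 mm.
- dolly: Bystander: steel panel-beating block, 75 x 50 x 32 mm.
- jar: Bystander: amber jar with blue cap, 64 mm across, 85 mm high.
Things that resemble listed ones, but are neither listed nor needed, are in the scene too. Of the things that look like the mirror, the largest one is meant. What is shaped like the hook but red is not meant.

How it is judged:
By the outcome, as a careful person would: the job done as asked, in the order asked, and still so for the second after the job is handed in, while the arm keeps its last pose, push and grip.
It also fails if it takes over 42 s, if anything falls off the work surface, if the arm or the gripper's body presses on something with over 40 N, if the wrist force passes 120 N, or if a joint passes its speed limit or range.

ROBOT

A 6-joint arm with a two-finger parallel gripper is mounted at the origin on the work surface. World frame = base frame: x ahead of the robot, y to its left, z up, the work surface at z = 0. Lengths are in m, angles in rad, forces in N, time in s.
With the tool pointing down it reaches from about 0.35 to 1 m from the base axis. Payload 7.1 kg.
Tool frame: the origin (TCP) lies on the front face of the gripper's body, between the roots of the fingers; the fingertips stand 73 mm ahead of it and the grasp point (between the pads) lies 54 mm ahead of it; z points along the fingers, y is the line along which they close (so a half turn about z gives the same grasp; the last joint's range is limited). The gripper opens to 85 mm and grips with 20 to 120 N. Pads are 22 mm wide; open, the fingers measure 114 mm over their backs; the gripper's body (76 mm by 85 mm) begins 54 mm behind the grasp point. The pads swing forward as they close: fully open they stand 13 mm farther back than shut.
Start: joints at [-1.148, 0.423, 1.63, -0, 1.089, -0.019], TCP at [0.267, -0.565, 0.304] pointing down, gripper open.
Joint ranges: [-3, 3], [-0.9, 2.11], [0.09, 2.58], [-1.31, 4.45], [0.11, 2.69], [-2.54, 2.54]. Speed limits (rad/s): [2.39, 2.39, 3.01, 3.14, 3.14, 3.14].

INTERFACE

Orientations are given as [roll, pitch, yaw] about the fixed x, y, z axes, in that order (R = Rz(yaw) Ry(pitch) Rx(roll)).
In Python, from bench import * gives the robot as it stands.
- The arm moves only by the tool apply_moves, never from a script. Its argument "series" is a list of rows, each a list of 2 entries, a list of its own where there are three numbers: the shift along the tool's x, y, z in m, then the turn about the tool's z in rad. A call has 1 to 20 rows; each row is the pose to reach, as a shift and turn from the pose commanded when the call began, along the tool's axes at that moment; what a row does not reach only later rows make up. A row lasts 1/10 s, in which the tool goes at most 50 mm and 8.59 degrees, less where a joint would pass 70% of its speed; a pose out of reach is approached as far as the arm can. A call with a gripper value outside its range is refused whole. "claw" is the closure, from 0 (fully open) to 1 (shut), set as the call begins (left out, the last holds). The fingers move at their own pace and stop on an object; "squeeze" is the grip in N (left out, the last holds). Time passes only in rows, so rows that repeat a pose let the fingers close. It gives the time, the measured TCP pose, the force, the opening and the grip force at its end, in the units of the state.
- get_state(): the state, without advancing time (a new reading comes with each control period).
- capture(name): name is "scene" or "top" or "wrist"; returns a dict with "image" (400x640x3 uint8, red, green, blue), "range_z" (400x640 float32, m along the optical axis (not along the pixel's ray), 0 where there is no reading), "fovy" (degrees; the focal length in pixels is half the picture's height over the tangent of half this angle, whatever the lens; pixels are square), "cx", "cy" (the principal point, pixels), "world_from_camera" (4x4, takes a point from camera to world coordinates). Camera axes: x right, y up, looking along -z (the intrinsics and any distortion apply to the point x, -y, -z); pixel columns grow to the right and rows downward; lengths in m; the calibration is good to about 2 mm. The wrist camera is an equidistant fisheye: a pixel r from the principal point sees the ray r / f radians off the axis. A picture is of the moment at which its call begins.
- job_done(): hands the job in; it is judged then, once.
Trained networks look in the newest picture that a camera, given by its name, has taken for a name from the list of things; names that differ only in an ending like _2 or _b are one class to them, and where a whole thing is asked for, a point or a joint stands for the part that bears it (a point fixed in the world has none). Each returns a list of dicts, best first, with "p" (0 to 1); they miss things now and then, are a little off and sometimes report something else, mostly with a low value. They report only what shows in the picture. A call takes as long as a camera call. They do not tell look-alikes from the thing itself.
- recognise(camera, label): "box" ([left, top, width, height] in pixels, round what is visible of it).
- trace(camera, label): "region" (400x640 bool, what is visible of it) and "box" ([left, top, width, height] in pixels, round what is visible of it).
The state is a dict: "time": time; "q": joint angles; "joint_velocities": joint speeds; "joint_efforts": joint torques, N m; "ee_pos": TCP position; "ee_rot": TCP orientation; "contact_force": force on the tool from outside, world axes, zero at the start; "torque": the same for the moment, N m; "finger_gap": opening from 0.0 (shut) to 1.0 (fully open); "gripper_force": force on a finger pad.
Only numpy, scipy, OpenCV 4.12 (cv2) and the standard library are available. Lean on these libraries where they do the work, as an engineer would, in place of code of your own. Each camera call takes 0.05 s, during which the arm holds its last target. There are 200 camera calls.

## Working session

There is one attempt and no reset: what is moved stays moved. The work goes in short steps, Python scripts to look and compute and a tool call to move; the robot and the scene stay as the last step left them, time stands still between calls to the robot, and variables do not carry over. Pictures are saved under pics/ and viewed, at most 10 in all, crops included, and the job is handed in when it is done.

Besides the shell and the picture viewer there is one more tool, called after "Request:" by a JSON object that holds its "method" and its "body". apply_moves: Moves the arm, as the interface text tells. Its arguments: {"type":"object","properties":{"series":{"type":"array"},"claw":{"type":"number"},"squeeze":{"type":"number"}},"required":["series"]}

```bash
mkdir -p pics; cat > h.py <<'E'
from bench import *
import numpy as np, cv2
from scipy.spatial.transform import Rotation as Ro
def pts(c):
    h,w=c["range_z"].shape; f=h/2/np.tan(np.radians(c["fovy"])/2)
    u,v=np.meshgrid(np.arange(w),np.arange(h)); z=c["range_z"]
    P=np.stack([(u-c["cx"])/f*z,-(v-c["cy"])/f*z,-z],-1)
    T=np.array(c["world_from_camera"]); return P@T[:3,:3].T+T[:3,3]
def save(n,im): cv2.imwrite(f"pics/{n}.png",cv2.cvtColor(im,cv2.COLOR_RGB2BGR))
E
python3 - <<'E'
from h import *
ims=[]
for n in("scene","top"):
    c=capture(n); ims.append(c["image"]); np.savez(n,**c); P=pts(c)
    print(n,c["fovy"],c["cx"],c["cy"],np.round(c["world_from_camera"],3).tolist())
    for l in("mirror","mirror_face","hook","stand","marker","lens","mallet","dolly","jar"):
        for d in trace(n,l)[:4]:
            m=d["region"]&(c["range_z"]>0); q=P[m]
            if len(q): print(l,round(d["p"],2),np.round(d["box"]).tolist(),np.round(np.median(q,0),3),np.round(q.min(0),3),np.round(q.max(0),3))
    save(n,c["image"])
print(get_state())
E
```

```text
scene 49.033330403010794 318.2487148465637 200.31194127258166 [[0.618, -0.538, 0.573, 1.248], [0.786, 0.436, -0.439, -0.535], [-0.014, 0.722, 0.692, 0.996], [0.0, 0.0, 0.0, 1.0]]
mirror 0.76 [218.0, 188.0, 27.0, 65.0] [ 0.495 -0.251  0.206] [ 0.236 -0.269 -0.003] [ 0.557 -0.173  0.277]
mirror 0.76 [185.0, 226.0, 40.0, 19.0] [ 0.323 -0.282  0.018] [ 0.288 -0.306  0.003] [ 0.399 -0.228  0.03 ]
mirror 0.7 [158.0, 263.0, 30.0, 43.0] [ 0.431 -0.393  0.018] [ 0.372 -0.487 -0.005] [ 0.631 -0.354  0.199]
mirror 0.43 [319.0, 175.0, 137.0, 80.0] [0.66  0.162 0.011] [ 0.451 -0.016 -0.007] [0.812 0.543 0.229]
mirror_face 0.68 [223.0, 234.0, 18.0, 16.0] [ 0.493 -0.25   0.105] [ 0.431 -0.265 -0.001] [ 0.557 -0.198  0.195]
mirror_face 0.43 [177.0, 261.0, 15.0, 16.0] [ 0.419 -0.378  0.017] [ 0.393 -0.397  0.   ] [ 0.437 -0.36   0.028]
hook 0.94 [213.0, 215.0, 64.0, 81.0] [ 0.546 -0.242  0.011] [ 0.372 -0.309 -0.006] [ 0.605 -0.148  0.21 ]
hook 0.65 [142.0, 288.0, 88.0, 104.0] [ 0.67  -0.471  0.011] [ 0.434 -0.543 -0.006] [ 0.74  -0.396  0.21 ]
stand 0.81 [324.0, 169.0, 129.0, 87.0] [0.661 0.162 0.01
[... 2840 characters left out ...]
 0.095]
{'time': 1.0, 'q': array([-1.14797235e+00,  4.23107730e-01,  1.62988210e+00,  3.91655636e-06,
        1.08861421e+00, -1.90310614e-02]), 'joint_velocities': array([ 0.0003458 , -0.00010291,  0.00125807, -0.00074148, -0.00156442,
       -0.00057255]), 'joint_efforts': array([-1.91523391e-04, -5.57351625e+01, -2.82145607e+01, -9.21713445e-05,
        9.51706716e-04,  1.72631477e-06]), 'ee_pos': array([ 0.26726317, -0.56496323,  0.30392128]), 'ee_rot': array([-3.14158134e+00, -3.68603614e-06,  4.41853227e-01]), 'contact_force': array([-0.16086291,  0.69504818,  0.4300338 ]), 'torque': array([-0.03331656, -0.02898533, -0.02580391]), 'gripper_force': 0.0, 'finger_gap': 1.0033412472947338}
```

View pics/scene.png

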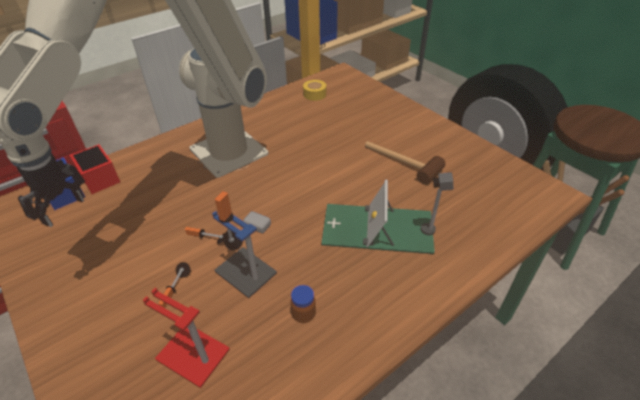

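View pics/top.png

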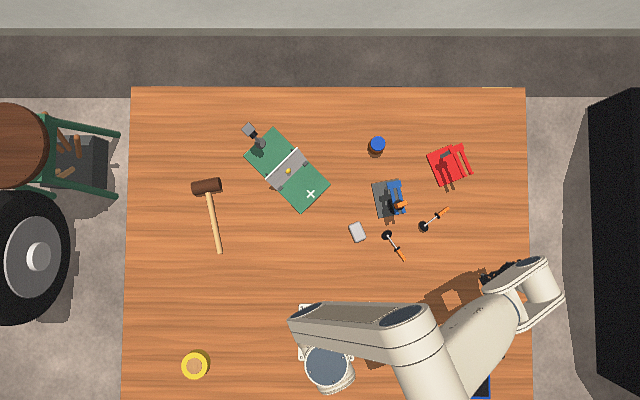

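Scene picture: the hanging mirror is at (225,215) on the blue hook, look-alike mirrors lie at (205,235) and (178,278), and the red hook is at (190,335). The stand is at (378,228) and its cross at (334,223). In the top picture the mirror is at (397,205) and the cross at (310,194). The hanging one fits: its grip top is at z≈0.28 and it is on the blue hook. I'll check sizes and the frames.

```bash
python3 - <<'E'
from h import *
crops=[]
for n,r in(("scene",(180,310,140,250)),("top",(170,270,360,460))):
    c=dict(np.load(n+".npz")); P=pts(c); im=c["image"]; hsv=cv2.cvtColor(im,cv2.COLOR_RGB2HSV); H,S,V=[hsv[...,i].astype(int) for i in range(3)]
    crops.append(cv2.resize(im[r[0]:r[1],r[2]:r[3]],(400,450),interpolation=cv2.INTER_CUBIC))
    ok=c["range_z"]>0; x,y,z=P[...,0],P[...,1],P[...,2]
    def rect(m,name):
        q=P[m]
        if len(q)<4: print(n,name,len(q)); return
        b=cv2.minAreaRect(q[:,:2].astype(np.float32)); print(n,name,len(q),np.round(b[0],4),np.round(b[1],4),round(b[2],1),"z",np.round(np.percentile(q[:,2],[2,50,98]),3))
    rect(ok&(H>60)&(H<90)&(S>80)&(z<.03)&(z>0)&(x>.4)&(y>-.05)&(y<.35)&(x<.85),"board")
    wm=ok&(S<60)&(V>150)&(z<.03)&(x>.48)&(x<.68)&(y>-.02)&(y<.2); rect(wm,"cross"); print(np.median(P[wm],0))
    rect(ok&(z>.18)&(x>.55)&(y>.1)&(y<.4),"camera")
    rect(ok&(H>100)&(H<125)&(S>90)&(z>.19)&(z<.21)&(abs(x-.5)<.12)&(abs(y+.24)<.1),"prongs")
    near=(abs(x-.5)<.1)&(abs(y+.24)<.08)
    rect(ok&(H<14)&(S>150)&(z>.21)&near,"grip"); rect(ok&(H<14)&(S>150)&(z>.267)&near,"griptop")
    rect(ok&(z>.06)&(z<.135)&(x<.53)&(x>.42)&(abs(y+.24)<.06),"disc")
    rect(ok&(abs(z-.195)<.02)&(x>.5)&(x<.6)&(abs(y+.24)<.08),"hookhead")
save("crop1",np.hstack(crops))
E
```

```text
scene board 0
scene cross 27 [0.5372 0.0644] [0.0224 0.0237] 88.0 z [0.006 0.01  0.014]
[0.53894028 0.06384724 0.00995248]
scene camera 308 [0.7498 0.2734] [0.0562 0.0401] 38.1 z [0.193 0.215 0.228]
scene prongs 236 [ 0.519  -0.2405] [0.112  0.0481] 6.3 z [0.195 0.198 0.202]
scene grip 305 [ 0.4924 -0.2505] [0.0191 0.0357] 17.5 z [0.212 0.25  0.276]
scene griptop 83 [ 0.4926 -0.2505] [0.0178 0.0343] 20.4 z [0.268 0.273 0.276]
scene disc 252 [ 0.4896 -0.2496] [0.0606 0.0309] 11.5 z [0.088 0.105 0.128]
scene hookhead 433 [ 0.536  -0.2405] [0.0791 0.0511] 11.4 z [0.182 0.198 0.207]
top board 2499 [0.631  0.1591] [0.3279 0.1661] 45.0 z [0.004 0.012 0.02 ]
top cross 129 [0.5966 0.1239] [0.1507 0.1493] 0.9 z [0.006 0.018 0.029]
[0.58873122 0.11606227 0.01829405]
top camera 146 [0.7424 0.27  ] [0.0493 0.0349] 45.3 z [0.204 0.222 0.231]
top prongs 230 [ 0.513  -0.2451] [0.1155 0.0488] 11.7 z [0.193 0.2   0.208]
top grip 26 [ 0.4869 -0.2505] [0.0188 0.0343] 11.7 z [0.21  0.262 0.279]
top griptop 12 [ 0.4865 -0.2503] [0.016  0.0328] 25.3 z [0.27  0.275 0.28 ]
top disc 68 [ 0.4832 -0.2347] [0.0538 0.0225] 8.3 z [0.106 0.124 0.133]
top hookhead 206 [ 0.5341 -0.241 ] [0.0725 0.0507] 11.8 z [0.192 0.2   0.207]
```

View pics/crop1.png

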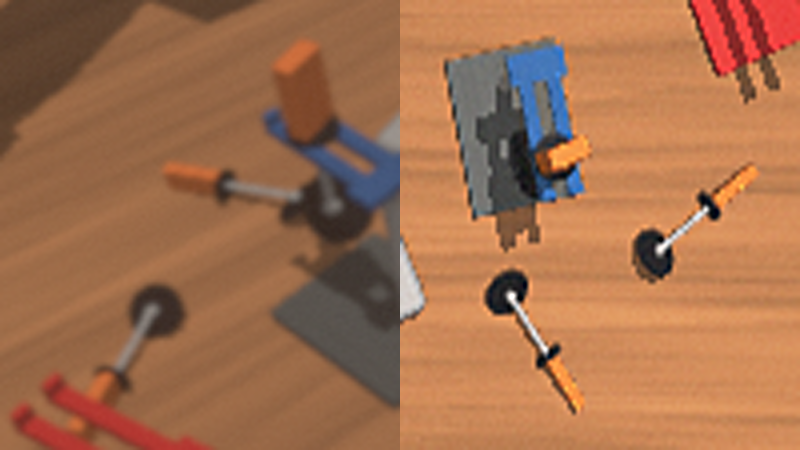

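The crops confirm it. The hanging mirror at left-crop (305,90) is clearly larger than the two lying ones at (235,185) and (130,340), and it sits on the blue hook. Its grip yaw is about 108°, with the face towards +y. I'll move to hover above it and refine with the wrist camera.

Request:
{"method": "apply_moves", "body": {"series": [[[0, 0, -0.05], 0], [[0, 0, -0.1], 0], [[0.04, -0.02, -0.1], -0.14], [[0.08, -0.045, -0.1], -0.28], [[0.12, -0.065, -0.1], -0.42], [[0.16, -0.09, -0.1], -0.56], [[0.2, -0.11, -0.1], -0.7], [[0.24, -0.135, -0.1], -0.84], [[0.27, -0.15, -0.1], -0.98], [[0.3, -0.17, -0.1], -1.12], [[0.32, -0.18, -0.1], -1.26], [[0.336, -0.189, -0.1], -1.4], [[0.336, -0.189, -0.1], -1.443], [[0.336, -0.189, -0.1], -1.443], [[0.336, -0.189, -0.1], -1.443], [[0.336, -0.189, -0.1], -1.443]], "claw": 0, "squeeze": 20}}

```text
time: 2.6
ee_pos: [0.49, -0.2508, 0.4039]
ee_rot: [3.142, 0.0, 1.883]
contact_force: [0.2, 0.7, -0.2]
finger_gap: 1.0
gripper_force: 0.0
```

```bash
cat >> h.py <<'E'
def wpts(c):
    h,w=c["range_z"].shape; f=h/2/np.tan(np.radians(c["fovy"])/2)
    u,v=np.meshgrid(np.arange(w)-c["cx"],np.arange(h)-c["cy"]); r=np.hypot(u,v)+1e-9; t=np.tan(np.minimum(r/f,1.5)); z=c["range_z"]
    P=np.stack([u/r*t*z,-v/r*t*z,-z],-1); T=np.array(c["world_from_camera"]); return P@T[:3,:3].T+T[:3,3]
def rect(P,m):
    q=P[m]
    if len(q)<4: return len(q)
    b=cv2.minAreaRect(q[:,:2].astype(np.float32)); return len(q),np.round(b[0],4),np.round(b[1],4),round(b[2],1),np.round(np.percentile(q[:,2],[2,50,98]),3)
E
python3 - <<'E'
from h import *
s=get_state(); print(s["time"],s["ee_pos"],s["ee_rot"],s["contact_force"])
for n in("wrist","top","scene"):
    c=capture(n); np.savez(n+"2",**c); P=wpts(c) if n=="wrist" else pts(c)
    hsv=cv2.cvtColor(c["image"],cv2.COLOR_RGB2HSV).astype(int); H,S=hsv[...,0],hsv[...,1]; x,y,z=np.moveaxis(P,-1,0)
    near=(c["range_z"]>0)&(abs(x-.5)<.1)&(abs(y+.24)<.08)
    print(n,"top",rect(P,near&(H<14)&(S>150)&(z>.27)&(z<.3)),"grip",rect(P,near&(H<14)&(S>150)&(z>.21)&(z<.3)))
    print("prong",rect(P,near&(H>100)&(H<125)&(S>90)&(z>.19)&(z<.206)),"disc",rect(P,near&(z>.07)&(z<.135)))
    if n=="wrist": save("wrist2",c["image"])
E
```

```text
2.6 [ 0.4899625  -0.25078821  0.40394293] [3.14155417e+00 3.85729956e-05 1.88313887e+00] [ 0.15557955  0.68153912 -0.23309683]
wrist top (860, array([ 0.4891, -0.2493]), array([0.0164, 0.0341]), 23.7, array([0.272, 0.277, 0.278])) grip (1258, array([ 0.4891, -0.2492]), array([0.0168, 0.034 ]), 23.0, array([0.216, 0.276, 0.278]))
prong (2659, array([ 0.5185, -0.2438]), array([0.1094, 0.0494]), 12.1, array([0.198, 0.201, 0.202])) disc (979, array([ 0.5108, -0.2324]), array([0.1082, 0.0299]), 7.7, array([0.079, 0.121, 0.134]))
top top 0 grip 2
prong (156, array([ 0.5269, -0.2414]), array([0.0866, 0.0473]), 12.0, array([0.193, 0.2  , 0.205])) disc (57, array([ 0.5099, -0.233 ]), array([0.0967, 0.0216]), 0.8, array([0.107, 0.125, 0.133]))
scene top (69, array([ 0.4903, -0.2494]), array([0.0182, 0.0347]), 18.3, array([0.27 , 0.274, 0.276])) grip (303, array([ 0.4909, -0.2501]), array([0.0187, 0.0368]), 21.5, array([0.212, 0.25 , 0.276]))
prong (226, array([ 0.5197, -0.2428]), array([0.1133, 0.0493]), 9.8, array([0.195, 0.198, 0.201])) disc (349, array([ 0.5158, -0.2461]), array([0.1154, 0.0312]), 7.0, array([0.076, 0.105, 0.131]))
```

View pics/wrist2.png

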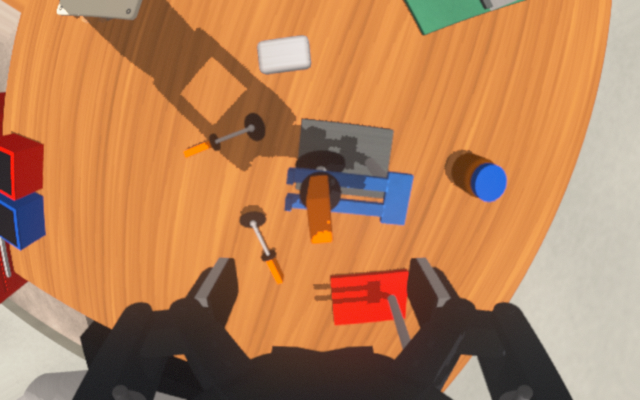

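Wrist view: the mirror grip is at (320,205), with the disc behind it at (320,163) towards tool +x. The blue prongs run from (290,185) to the post end at (400,195). Grip centre is (0.489,-0.249), yaw ≈113.5°. I'll go down and grasp.

Request:
{"method": "apply_moves", "body": {"series": [[[0.0017, 0, 0.03], -0.05], [[0.0017, 0, 0.06], -0.095], [[0.0017, 0, 0.085], -0.095], [[0.0017, 0, 0.104], -0.095], [[0.0017, 0, 0.104], -0.095], [[0.0017, 0, 0.104], -0.095]]}}

```text
time: 3.35
ee_pos: [0.4898, -0.2491, 0.3002]
ee_rot: [-3.142, -0.0, 1.979]
contact_force: [0.3, 0.8, -0.1]
finger_gap: 1.001
gripper_force: 0.0
```

Request:
{"method": "apply_moves", "body": {"series": [[[0, 0, 0], 0], [[0, 0, 0], 0], [[0, 0, 0], 0], [[0, 0, 0], 0], [[0, 0, 0], 0], [[0, 0, 0], 0], [[0, 0, 0], 0], [[0, 0, 0], 0], [[0, 0, 0], 0], [[0, 0, 0], 0]], "claw": 1, "squeeze": 50}}

```text
time: 4.35
ee_pos: [0.4897, -0.2489, 0.3002]
ee_rot: [3.141, 0.0, 1.98]
contact_force: [-1.7, 0.1, 4.8]
finger_gap: 0.184
gripper_force: 52.6
```

Gripped, with the opening matching 16 mm. Next I raise it 25 mm, take it out along the hook's -x by 110 mm, and only then go higher.

Request:
{"method": "apply_moves", "body": {"series": [[[0, 0, -0.012], 0], [[0, 0, -0.025], 0], [[0, 0, -0.025], 0], [[0.004, -0.02, -0.025], 0], [[0.008, -0.04, -0.025], 0], [[0.012, -0.06, -0.025], 0], [[0.016, -0.08, -0.025], 0], [[0.02, -0.1, -0.025], 0], [[0.022, -0.11, -0.025], 0], [[0.022, -0.11, -0.025], 0], [[0.022, -0.11, -0.06], 0], [[0.022, -0.11, -0.1], 0], [[0.022, -0.11, -0.1], 0], [[0.022, -0.11, -0.1], 0]]}}

```text
time: 5.75
ee_pos: [0.3808, -0.2725, 0.4007]
ee_rot: [3.14, 0.002, 1.98]
contact_force: [0.2, -0.7, -1.9]
finger_gap: 0.184
gripper_force: 52.0
```

```bash
python3 - <<'E'
from h import *
s=get_state(); print(s["time"],s["ee_pos"],s["ee_rot"],s["contact_force"],s["finger_gap"])
c=capture("wrist"); save("w3",c["image"])
R=Ro.from_euler("xyz",s["ee_rot"]).as_matrix()
print(R.T@(np.array([.42,.22,.40])-s["ee_pos"]))
E
```

```text
5.75 [ 0.38081638 -0.27254008  0.40073967] [3.14009352e+00 2.24454507e-03 1.98013061e+00] [ 0.1918401  -0.6726375  -1.93093635] 0.18364865295797586
[4.36254892e-01 2.31976910e-01 1.08245053e-04]
```

View pics/w3.png

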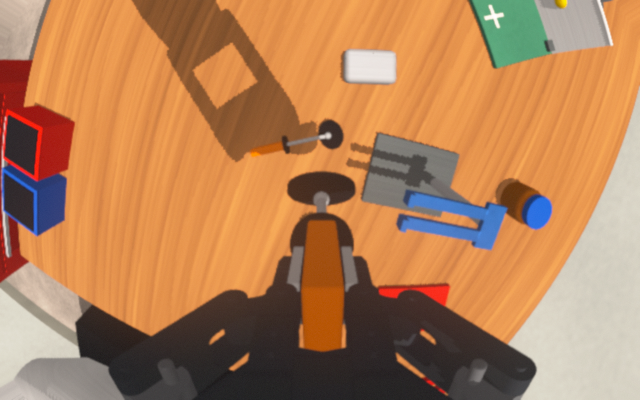

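The mirror is held and free of the hook, with the disc rim at (322,188) and facing tool +x. The commands only turn about the tool's z, so the tilt has to come from pivoting the grip between the pads. I'll drag the disc's edge lightly over open bench. First I carry it to the free area at (0.42,0.22).

Request:
{"method": "apply_moves", "body": {"series": [[[0.04, 0.02, 0], 0.03], [[0.08, 0.042, 0], 0.07], [[0.12, 0.064, 0], 0.11], [[0.16, 0.085, 0], 0.15], [[0.2, 0.106, 0], 0.19], [[0.24, 0.128, 0], 0.23], [[0.28, 0.149, 0], 0.27], [[0.32, 0.17, 0], 0.31], [[0.36, 0.191, 0], 0.35], [[0.4, 0.213, 0], 0.39], [[0.425, 0.226, 0], 0.41], [[0.436, 0.232, 0], 0.41], [[0.436, 0.232, 0], 0.41], [[0.436, 0.232, 0], 0.41], [[0.436, 0.232, 0], 0.41]]}}

```text
time: 7.3
ee_pos: [0.4193, 0.2187, 0.3995]
ee_rot: [-3.141, 0.001, 1.569]
contact_force: [0.2, 0.8, -2.2]
finger_gap: 0.181
gripper_force: 51.9
```

```bash
cat >> h.py <<'E'
def look(tag,show=False):
    s=get_state(); R=Ro.from_euler("xyz",s["ee_rot"]).as_matrix(); p=s["ee_pos"]
    print(round(s["time"],2),np.round(p,4),np.round(s["ee_rot"],4),"F",np.round(s["contact_force"],1),"gap",round(s["finger_gap"],3),"g",round(s["gripper_force"],1))
    Q=[]
    for n in("scene","top","wrist"):
        c=capture(n); np.savez(f"{tag}_{n}",**c); P=wpts(c) if n=="wrist" else pts(c)
        hsv=cv2.cvtColor(c["image"],cv2.COLOR_RGB2HSV).astype(int); L=(P-p)@R; x,y,z=np.moveaxis(L,-1,0)
        ok=(c["range_z"]>0)&(abs(y)<.035)&(abs(x)<.2)&(P[...,2]>.008)
        org=ok&(hsv[...,0]<14)&(hsv[...,1]>150)&(z<.11)&(abs(x)<.08)&(z>-.0)
        d=ok&(z>.115)&(z<.25)
        print(n,"orange",org.sum(),"disc",d.sum())
        if org.sum()>5: q=L[org]; print("  xz rect",cv2.minAreaRect(q[:,[0,2]].astype(np.float32)))
        if d.sum()>20:
            q=L[d]; print("  lo",np.round(np.percentile(q,[1,50,99],0),3).tolist())
    return
E
python3 -c "
from h import *
look('a')
P=[]
c=dict(np.load('a_scene.npz')); P=pts(c)
s=get_state(); R=Ro.from_euler('xyz',s['ee_rot']).as_matrix()
i=np.argmin(np.linalg.norm(P-(s['ee_pos']+[0,0,-.12]),axis=-1)); v,u=divmod(i,640); print(u,v)
v0,u0=max(0,v-60),max(0,u-70)
save('a1',cv2.resize(c['image'][v0:v0+120,u0:u0+140],(700,600),interpolation=cv2.INTER_CUBIC))
"
```

```text
7.3 [0.4193 0.2187 0.3995] [-3.1408e+00  7.0000e-04  1.5687e+00] F [ 0.2  0.8 -2.2] gap 0.181 g 51.9
scene orange 120 disc 280
  xz rect ((-0.0036039333790540695, 0.06008472666144371), (0.07129570096731186, 0.030648762360215187), 89.98448181152344)
  lo [[-0.013, -0.026, 0.12], [0.001, 0.005, 0.187], [0.025, 0.031, 0.212]]
top orange 0 disc 12
wrist orange 4486 disc 1975
  xz rect ((0.001107964664697647, 0.05190855264663696), (0.09652582556009293, 0.0343390516936779), 89.23658752441406)
  lo [[-0.011, -0.027, 0.147], [0.01, 0.001, 0.178], [0.027, 0.028, 0.205]]
349 114
```

View pics/a1.png

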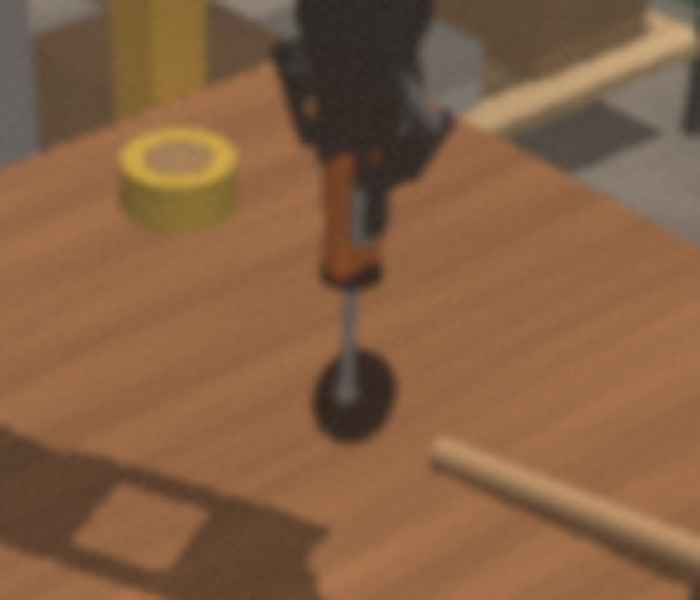

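The crop shows the mirror held upright at (350,260) with its black back at (355,395). I'll fit the disc plane to get the swivel angle.

```bash
cat >> h.py <<'E'
def disc(tag,zr=(.13,.25),it=400,ns=("scene","wrist"),tol=.002,xr=(-.2,.2)):
    s=get_state(); R=Ro.from_euler("xyz",s["ee_rot"]).as_matrix(); p=s["ee_pos"]
    rng=np.random.default_rng(0)
    for n in ns:
        c=dict(np.load(f"{tag}_{n}.npz")); P=wpts(c) if n=="wrist" else pts(c); L=(P-p)@R
        x,y,z=np.moveaxis(L,-1,0); m=(c["range_z"]>0)&(abs(y)<.036)&(x>xr[0])&(x<xr[1])&(z>zr[0])&(z<zr[1])&(P[...,2]>.012)
        q=L[m]; best=None
        for _ in range(it):
            a=q[rng.choice(len(q),3)]; nn=np.cross(a[1]-a[0],a[2]-a[0]); l=np.linalg.norm(nn)
            if l<1e-5 or abs(nn[1]/l)>.35: continue
            k=abs((q-a[0])@(nn/l))<tol
            if best is None or k.sum()>best.sum(): best=k
        g=q[best]; ctr=g.mean(0); nn=np.linalg.svd(g-ctr)[2][2]; nn*=np.sign(nn[0])
        (ex,ez)=np.percentile(g,[1,99],0)
        print(n,len(q),len(g),"normal",np.round(nn,3),"below level",round(float(np.arctan2(nn[2],nn[0])),3),"mid",np.round((ex+ez)/2,4),"ext",np.round(ez-ex,3))
E
python3 -c "
from h import *
disc('a')"
```

```text
scene 269 137 normal [ 0.791 -0.042  0.611] below level 0.657 mid [0.0049 0.0018 0.1914] ext [0.035 0.056 0.044]
wrist 1975 1588 normal [ 0.744 -0.001  0.668] below level 0.731 mid [7.20e-03 1.00e-04 1.86e-01] ext [0.039 0.056 0.041]
```

The normal is about 0.71 rad below level, so the grip has to tilt by about 0.55 rad. I'll lower it near the bench and ease the grip to 20 N.

Request:
{"method": "apply_moves", "body": {"series": [[[0, 0, 0.04], 0], [[0, 0, 0.08], 0], [[0, 0, 0.12], 0], [[0, 0, 0.16], 0], [[0, 0, 0.176], 0], [[0, 0, 0.176], 0], [[0, 0, 0.176], 0]]}}

```text
time: 8.15
ee_pos: [0.4199, 0.2197, 0.2244]
ee_rot: [3.141, -0.0, 1.569]
contact_force: [0.3, -0.1, -1.1]
finger_gap: 0.181
gripper_force: 51.7
```

Request:
{"method": "apply_moves", "body": {"series": [[[0, 0, 0.002], 0], [[0, 0, 0.004], 0], [[-0.005, 0, 0.006], 0], [[-0.011, 0, 0.008], 0], [[-0.017, 0, 0.009], 0], [[-0.023, 0, 0.01], 0], [[-0.029, 0, 0.011], 0], [[-0.035, 0, 0.012], 0], [[-0.04, 0, 0.0125], 0], [[-0.045, 0, 0.013], 0]], "squeeze": 20}}

```text
time: 9.15
ee_pos: [0.4202, 0.1753, 0.2126]
ee_rot: [3.14, -0.002, 1.569]
contact_force: [-4.1, 3.6, 18.1]
finger_gap: 0.177
gripper_force: 54.7
```

```bash
python3 -c "
from h import *
look('b'); disc('b',zr=(.11,.25))"
```

```text
9.15 [0.4202 0.1753 0.2126] [ 3.1398e+00 -2.3000e-03  1.5686e+00] F [-4.1  3.6 18.1] gap 0.177 g 54.7
scene orange 83 disc 198
  xz rect ((-0.007383819203823805, 0.059052541851997375), (0.07200301438570023, 0.026550771668553352), 75.90445709228516)
  lo [[0.004, -0.027, 0.121], [0.017, 0.005, 0.182], [0.037, 0.032, 0.204]]
top orange 0 disc 23
  lo [[-0.196, -0.034, 0.201], [-0.108, 0.003, 0.203], [0.185, 0.031, 0.204]]
wrist orange 4951 disc 1982
  xz rect ((0.002164526842534542, 0.051281318068504333), (0.09628775715827942, 0.03317549452185631), 82.48192596435547)
  lo [[0.006, -0.028, 0.137], [0.022, 0.001, 0.176], [0.039, 0.029, 0.203]]
scene 181 84 normal [0.814 0.016 0.58 ] below level 0.619 mid [0.0237 0.0032 0.1822] ext [0.026 0.058 0.034]
wrist 1905 1436 normal [ 0.801 -0.006  0.598] below level 0.641 mid [0.0236 0.0004 0.1805] ext [0.029 0.057 0.038]
```

It's pivoting (about 0.13 rad so far), but the grip still reads 54 N. I'll set claw and squeeze together and continue the drag.

Request:
{"method": "apply_moves", "body": {"series": [[[0, 0, 0], 0], [[-0.004, 0, 0], 0], [[-0.009, 0, 0.0005], 0], [[-0.014, 0, 0.001], 0], [[-0.019, 0, 0.0015], 0], [[-0.024, 0, 0.002], 0], [[-0.029, 0, 0.003], 0], [[-0.034, 0, 0.004], 0], [[-0.039, 0, 0.005], 0], [[-0.044, 0, 0.006], 0]], "claw": 1, "squeeze": 20}}

```text
time: 10.3
ee_pos: [0.4196, 0.1307, 0.2053]
ee_rot: [3.141, -0.001, 1.569]
contact_force: [-1.2, 2.8, 4.0]
finger_gap: 0.181
gripper_force: 52.7
```

```bash
python3 -c "
from h import *
look('c'); disc('c',zr=(.11,.25))"
```

```text
10.3 [0.4196 0.1307 0.2053] [ 3.1409e+00 -7.0000e-04  1.5693e+00] F [-1.2  2.8  4. ] gap 0.181 g 52.7
scene orange 66 disc 185
  xz rect ((0.0009472512174397707, 0.05771859735250473), (0.07332798838615417, 0.03167209029197693), 68.84728240966797)
  lo [[0.025, -0.025, 0.123], [0.055, 0.006, 0.169], [0.067, 0.031, 0.196]]
top orange 0 disc 29
  lo [[-0.197, -0.031, 0.192], [-0.059, -0.001, 0.196], [0.198, 0.034, 0.197]]
wrist orange 4904 disc 2083
  xz rect ((0.004516303539276123, 0.05024822801351547), (0.0929664894938469, 0.03574385493993759), 72.05974578857422)
  lo [[0.029, -0.027, 0.117], [0.055, 0.001, 0.157], [0.068, 0.029, 0.196]]
scene 176 92 normal [0.936 0.033 0.349] below level 0.357 mid [0.058  0.0015 0.1713] ext [0.017 0.054 0.043]
wrist 2072 1219 normal [0.929 0.004 0.369] below level 0.378 mid [0.0577 0.0011 0.1696] ext [0.019 0.057 0.046]
```

Request:
{"method": "apply_moves", "body": {"series": [[[-0.004, 0, 0.001], 0], [[-0.009, 0, 0.0025], 0], [[-0.014, 0, 0.004], 0], [[-0.019, 0, 0.0055], 0], [[-0.024, 0, 0.007], 0], [[-0.029, 0, 0.0085], 0], [[-0.034, 0, 0.01], 0], [[-0.039, 0, 0.0105], 0], [[-0.044, 0, 0.011], 0], [[-0.048, 0, 0.011], 0]]}}

```text
time: 11.45
ee_pos: [0.4192, 0.0824, 0.1938]
ee_rot: [-3.141, 0.0, 1.57]
contact_force: [0.4, 2.1, 2.3]
finger_gap: 0.181
gripper_force: 52.5
```

```bash
python3 -c "
from h import *
look('d'); disc('d',zr=(.1,.25))"
```

```text
11.45 [0.4192 0.0824 0.1938] [-3.1413e+00  1.0000e-04  1.5697e+00] F [0.4 2.1 2.3] gap 0.181 g 52.5
scene orange 75 disc 276
  xz rect ((0.0031614601612091064, 0.055603474378585815), (0.07181072235107422, 0.03098038211464882), 56.68085479736328)
  lo [[-0.199, -0.031, 0.12], [0.065, 0.004, 0.163], [0.085, 0.032, 0.185]]
top orange 0 disc 98
  lo [[-0.199, -0.033, 0.155], [-0.183, -0.011, 0.165], [0.167, 0.029, 0.186]]
wrist orange 4934 disc 1995
  xz rect ((0.003001387231051922, 0.04821532592177391), (0.09265576303005219, 0.04365026205778122), 68.19530487060547)
  lo [[0.044, -0.026, 0.116], [0.076, 0.002, 0.144], [0.086, 0.029, 0.183]]
scene 270 85 normal [0.989 0.001 0.146] below level 0.146 mid [0.0791 0.0037 0.1588] ext [0.008 0.056 0.045]
wrist 2182 972 normal [0.981 0.002 0.196] below level 0.197 mid [0.0788 0.0013 0.1553] ext [0.01  0.057 0.044]
```

The normal is now about 0.17 rad below level, against a target of 0.164. I'll grip firmly, lift, turn to the stand's heading and stop above the spot.

Request:
{"method": "apply_moves", "body": {"series": [[[0, 0, 0], 0], [[0, 0, 0], 0], [[0, 0, 0], 0], [[0, 0, -0.02], 0], [[0, 0, -0.06], 0], [[0, 0, -0.1], 0], [[0, 0, -0.14], 0], [[0, 0, -0.156], 0], [[-0.015, 0.01, -0.156], 0.13], [[-0.03, 0.02, -0.156], 0.26], [[-0.045, 0.03, -0.156], 0.39], [[-0.06, 0.04, -0.156], 0.52], [[-0.07, 0.05, -0.156], 0.65], [[-0.077, 0.057, -0.156], 0.785], [[-0.077, 0.057, -0.156], 0.785], [[-0.077, 0.057, -0.156], 0.785], [[-0.077, 0.057, -0.156], 0.785], [[-0.077, 0.057, -0.156], 0.785]], "claw": 1, "squeeze": 90}}

```text
time: 13.4
ee_pos: [0.4758, 0.0062, 0.3498]
ee_rot: [-3.141, 0.0, 0.787]
contact_force: [0.4, 0.4, -0.8]
finger_gap: 0.175
gripper_force: 88.0
```

```bash
python3 -c "
from h import *
look('e'); disc('e',zr=(.1,.25),xr=(0,.12)); disc('e',zr=(.115,.25),xr=(.03,.12),tol=.003)
c=dict(np.load('e_scene.npz')); P=pts(c); z=P[...,2]; hsv=cv2.cvtColor(c['image'],cv2.COLOR_RGB2HSV).astype(int)
m=(c['range_z']>0)&(hsv[...,1]<70)&(hsv[...,2]>150)&(z<.03)&(abs(P[...,0]-.537)<.03)&(abs(P[...,1]-.064)<.03); print('cross',rect(P,m),P[m].mean(0))
T=dict(np.load('top.npz')); Q=pts(T); h2=cv2.cvtColor(T['image'],cv2.COLOR_RGB2HSV).astype(int)
m=(h2[...,1]<70)&(h2[...,2]>150)&(abs(Q[...,0]-.537)<.03)&(abs(Q[...,1]-.064)<.03); print('cross top',rect(Q,m),Q[m].mean(0))
W=dict(np.load('e_wrist.npz')); Q=wpts(W); h2=cv2.cvtColor(W['image'],cv2.COLOR_RGB2HSV).astype(int)
b=(W['range_z']>0)&(h2[...,0]>55)&(h2[...,0]<95)&(h2[...,1]>80)&(Q[...,2]<.03)&(Q[...,0]>.4); print('board wrist',rect(Q,b))
m=(W['range_z']>0)&(h2[...,1]<70)&(h2[...,2]>150)&(abs(Q[...,0]-.537)<.03)&(abs(Q[...,1]-.064)<.03)&(Q[...,2]<.03); print('cross wrist',rect(Q,m))
save('e_w',W['image'])
"
```

```text
13.4 [0.4758 0.0062 0.3498] [-3.1413e+00  3.0000e-04  7.8700e-01] F [ 0.4  0.4 -0.8] gap 0.175 g 88.0
scene orange 120 disc 117
  xz rect ((0.007450159639120102, 0.05620024353265762), (0.07022019475698471, 0.034022778272628784), 59.01353073120117)
  lo [[0.042, -0.015, 0.116], [0.074, 0.005, 0.148], [0.087, 0.032, 0.186]]
top orange 0 disc 3
wrist orange 3954 disc 2033
  xz rect ((0.005237639881670475, 0.04972434416413307), (0.09287527203559875, 0.042540542781353), 65.86901092529297)
  lo [[0.046, -0.027, 0.116], [0.077, 0.001, 0.143], [0.086, 0.029, 0.187]]
scene 130 46 normal [ 0.785  0.333 -0.523] below level -0.587 mid [0.0572 0.0073 0.1432] ext [0.044 0.034 0.077]
wrist 2269 1113 normal [ 0.98  -0.001  0.197] below level 0.199 mid [0.0786 0.0006 0.1608] ext [0.012 0.057 0.054]
scene 117 54 normal [ 0.847 -0.196 -0.495] below level -0.529 mid [0.0612 0.0144 0.144 ] ext [0.039 0.034 0.057]
wrist 2037 1272 normal [0.976 0.009 0.218] below level 0.219 mid [0.0793 0.0005 0.1608] ext [0.014 0.057 0.054]
cross (27, array([0.54  , 0.0624]), array([0.0224, 0.0222]), 88.0, array([0.008, 0.01 , 0.015])) [0.53935395 0.06467734 0.01085556]
cross top (44, array([0.5364, 0.0645]), array([0.032 , 0.0282]), 89.7, array([0.005, 0.012, 0.02 ])) [0.5365626  0.06337309 0.01176754]
board wrist (10396, array([0.566 , 0.0911]), array([0.1313, 0.1666]), 45.3, array([0.011, 0.013, 0.015]))
cross wrist (76, array([0.5495, 0.0746]), array([0.0133, 0.009 ]), 45.1, array([0.012, 0.013, 0.015]))
```

View pics/e_w.png

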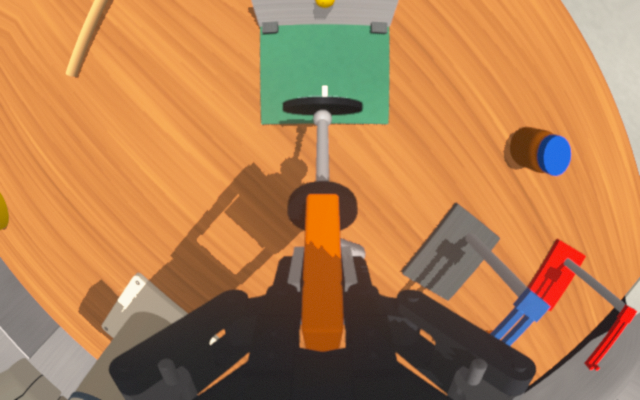

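The wrist view shows the disc at (322,106) just above the cross at (324,92), square to the stand. The disc is nearly edge-on here, so I'll get the tilt from the grip face and stem instead.

```bash
cat > t.py <<'E'
from h import *
poses={"a":([.4193,.2187,.3995],[-3.1408,.0007,1.5687]),"d":([.4192,.0824,.1938],[-3.1413,.0001,1.5697]),"e":([.4758,.0062,.3498],[-3.1413,.0003,.787])}
rng=np.random.default_rng(1)
def ransac(q,tol,ymax=.2,it=600):
    best=None
    for _ in range(it):
        a=q[rng.choice(len(q),3)]; n=np.cross(a[1]-a[0],a[2]-a[0]); l=np.linalg.norm(n)
        if l<1e-6 or abs(n[1]/l)>ymax: continue
        k=abs((q-a[0])@(n/l))<tol
        if best is None or k.sum()>best.sum(): best=k
    g=q[best]; n=np.linalg.svd(g-g.mean(0))[2][2]; return n*np.sign(n[0]),g
for k,(p,e) in poses.items():
    R=Ro.from_euler("xyz",e).as_matrix()
    for n in("wrist","scene"):
        c=dict(np.load(f"{k}_{n}.npz")); P=wpts(c) if n=="wrist" else pts(c); L=(P-p)@R
        cam=(np.array(c["world_from_camera"])[:3,3]-p)@R
        hsv=cv2.cvtColor(c["image"],cv2.COLOR_RGB2HSV).astype(int); x,y,z=np.moveaxis(L,-1,0); ok=c["range_z"]>0
        b=ok&(abs(P[...,2])<.006)&(abs(P[...,0]-.45)<.25)&(abs(P[...,1])<.4)
        q=P[b]; q=q[rng.choice(len(q),min(len(q),8000))]; bn=np.linalg.svd(q-q.mean(0),full_matrices=False)[2][2]; bn*=np.sign(bn[2]); bl=bn@R
        print(k,n,"cam",np.round(cam,3),"bench n(tool)",np.round(bl,4))
        o=ok&(hsv[...,0]<14)&(hsv[...,1]>150)&(abs(y)<.012)&(abs(x)<.07)&(z>.0)&(z<.11)
        if n=="wrist" and o.sum()>100:
            nn,g=ransac(L[o],.001); print("   grip face",o.sum(),len(g),"tilt",round(float(np.arctan2(nn[2],nn[0])),4),np.round(nn,3),np.round(np.ptp(g,0),3))
        st=ok&(abs(y)<.006)&(z>.098)&(z<.172)&(x>-.02)&(hsv[...,1]<60)&(hsv[...,2]>60)
        if st.sum()>15:
            q=L[st]; l=cv2.fitLine(q[:,[0,2]].astype(np.float32),cv2.DIST_HUBER,0,.01,.01).ravel(); print("   stem",st.sum(),"tilt",round(float(np.arctan(l[0]/l[1])),4),np.round(l[2:],4),np.round(np.ptp(q,0),3))
E
python3 t.py
```

```text
a wrist cam [ 0.08   0.002 -0.071] bench n(tool) [-8.e-04 -8.e-04 -1.e+00]
   grip face 4344 2420 tilt -0.0034 [ 1.     0.002 -0.003] [0.002 0.021 0.077]
   stem 102 tilt -0.0363 [0.0038 0.1552] [0.018 0.007 0.073]
a scene cam [-0.752  0.83  -0.597] bench n(tool) [-0.0011 -0.0021 -1.    ]
d wrist cam [ 0.08   0.002 -0.071] bench n(tool) [-2.e-04 -4.e-04 -1.e+00]
   grip face 4760 3564 tilt -0.549 [ 0.853 -0.002 -0.522] [0.04  0.017 0.067]
   stem 917 tilt 0.5478 [0.0541 0.129 ] [0.049 0.012 0.07 ]
d scene cam [-0.616  0.829 -0.802] bench n(tool) [-4.0e-04 -1.8e-03 -1.0e+00]
e wrist cam [ 0.081  0.001 -0.071] bench n(tool) [-5.e-04 -3.e-04 -1.e+00]
   grip face 3787 2574 tilt -0.5375 [ 0.859 -0.002 -0.512] [0.04  0.022 0.067]
   stem 896 tilt 0.5673 [0.0616 0.1395] [0.049 0.012 0.069]
e scene cam [ 0.162  0.929 -0.646] bench n(tool) [-0.0017 -0.0011 -1.    ]
   stem 85 tilt -1.5406 [0.2881 0.1305] [0.366 0.012 0.065]
```

Request:
{"method": "apply_moves", "body": {"series": [[[0, 0, 0], -0.14], [[0, 0, 0], -0.28], [[0, 0, 0], -0.42], [[0, 0, 0], -0.56], [[0, 0, 0], -0.7], [[0, 0, 0], -0.84], [[0, 0, 0], -0.98], [[0, 0, 0], -1.12], [[0, 0, 0], -1.26], [[0, 0, 0], -1.4], [[0, 0, 0], -1.57], [[0, 0, 0], -1.57], [[0, 0, 0], -1.57], [[0, 0, 0], -1.57]]}}

```text
time: 14.95
ee_pos: [0.4762, 0.0059, 0.35]
ee_rot: [3.142, 0.0, 2.352]
contact_force: [-0.3, -0.2, -1.4]
finger_gap: 0.174
gripper_force: 88.0
```

```bash
python3 - <<'E'
from h import *
look('f'); disc('f',zr=(.1,.2),xr=(.05,.1),ns=("scene",),tol=.003); disc('f',zr=(.115,.2),xr=(.06,.1),ns=("scene",),tol=.004)
E
```

```text
14.95 [0.4762 0.0059 0.35  ] [3.1415e+00 1.0000e-04 2.3522e+00] F [-0.3 -0.2 -1.4] gap 0.174 g 88.0
scene orange 103 disc 235
  xz rect ((-0.011697674170136452, 0.059184394776821136), (0.07718831300735474, 0.03254174441099167), 84.31863403320312)
  lo [[0.047, -0.025, 0.135], [0.074, 0.007, 0.168], [0.081, 0.031, 0.195]]
top orange 0 disc 49
  lo [[0.057, -0.03, 0.132], [0.076, -0.009, 0.153], [0.085, 0.006, 0.188]]
wrist orange 5481 disc 2028
  xz rect ((0.0028831991367042065, 0.04838286340236664), (0.09323836863040924, 0.0443296954035759), 67.36923217773438)
  lo [[0.044, -0.027, 0.116], [0.075, 0.002, 0.144], [0.084, 0.029, 0.187]]
scene 231 171 normal [0.988 0.023 0.156] below level 0.156 mid [0.0749 0.0033 0.1679] ext [0.011 0.057 0.054]
scene 222 193 normal [0.988 0.016 0.152] below level 0.153 mid [0.0748 0.0033 0.168 ] ext [0.011 0.057 0.054]
```

The views agree: the normal is about 0.155–0.17 rad below level against the 0.164 target, and the face centre is at (0.082, 0.0015, 0.1645) in tool axes. I'll turn back to the stand heading and go down to the spot.

Request:
{"method": "apply_moves", "body": {"series": [[[0, 0, 0], 0.14], [[0, 0, 0], 0.28], [[0, 0, 0], 0.42], [[0, 0, 0], 0.56], [[0, 0, 0], 0.7], [[0, 0, 0], 0.84], [[0, 0, 0], 0.98], [[0, 0, 0], 1.12], [[0, 0, 0], 1.26], [[0, 0, 0], 1.4], [[0, 0.003, 0], 1.54], [[-0.0005, 0.003, 0.015], 1.565], [[-0.0005, 0.003, 0.03], 1.565], [[-0.0005, 0.003, 0.042], 1.565], [[-0.0005, 0.003, 0.0505], 1.565], [[-0.0005, 0.003, 0.0505], 1.565], [[-0.0005, 0.003, 0.0505], 1.565], [[-0.0005, 0.003, 0.0505], 1.565], [[-0.0005, 0.003, 0.0505], 1.565]]}}

```text
time: 17.0
ee_pos: [0.479, 0.0076, 0.3]
ee_rot: [3.141, -0.001, 0.79]
contact_force: [0.6, -0.2, -1.8]
finger_gap: 0.174
gripper_force: 88.0
```

```bash
python3 - <<'E'
from h import *
look('g')
s=get_state();p=s["ee_pos"];R=Ro.from_euler("xyz",s["ee_rot"]).as_matrix()
c45=np.array([.706,.708,0]);O=np.array([.5376,.0646,0])+.12*c45
S=np.array([[.706,.708,0],[-.708,.706,0],[0,0,1]])
print("face in stand",S@(p+R@[.082,.0015,.1645]-O))
for n in("scene","top","wrist"):
    c=dict(np.load(f"g_{n}.npz")); P=(wpts(c) if n=="wrist" else pts(c)); Q=(P-O)@S.T
    m=(c["range_z"]>0)&(Q[...,0]>-.155)&(Q[...,0]<-.1)&(abs(Q[...,1])<.045)&(Q[...,2]>.09)&(Q[...,2]<.2)&(c["image"].max(-1)<110)
    if m.sum()>10: print(n,m.sum(),np.round(np.percentile(Q[m],[1,50,99],0),4).tolist())
    m=(c["range_z"]>0)&(Q[...,0]>0.0)&(Q[...,0]<.06)&(abs(Q[...,1])<.06)&(Q[...,2]>.115)&(Q[...,2]<.14)
    if m.sum()>5: print("  panel top",np.round(np.percentile(Q[m],[5,50,98],0),4).tolist())
c=dict(np.load("g_scene.npz")); im=c["image"][150:270,290:450]; save("g1",cv2.resize(im,(800,600),interpolation=cv2.INTER_CUBIC))
E
```

```text
17.0 [0.479  0.0076 0.3   ] [ 3.1408e+00 -8.0000e-04  7.8970e-01] F [ 0.6 -0.2 -1.8] gap 0.174 g 88.0
scene orange 106 disc 116
  xz rect ((0.008688768371939659, 0.05758540332317352), (0.06912948191165924, 0.033205755054950714), 59.61178970336914)
  lo [[0.044, -0.022, 0.117], [0.075, 0.005, 0.151], [0.198, 0.032, 0.239]]
top orange 0 disc 24
  lo [[0.081, -0.031, 0.145], [0.198, 0.005, 0.237], [0.2, 0.033, 0.25]]
wrist orange 3819 disc 2018
  xz rect ((0.004979785531759262, 0.049388568848371506), (0.09166859090328217, 0.04389508068561554), 66.5718765258789)
  lo [[0.046, -0.027, 0.116], [0.077, 0.0, 0.144], [0.086, 0.028, 0.187]]
face in stand [-1.19727706e-01  4.98012339e-05  1.35300927e-01]
scene 45 [[-0.1281, -0.0311, 0.1064], [-0.1211, -0.0105, 0.1456], [-0.1161, 0.0257, 0.1659]]
  panel top [[0.0268, -0.0518, 0.1157], [0.0316, 0.0007, 0.1239], [0.0351, 0.0559, 0.1276]]
  panel top [[0.023, -0.0524, 0.1157], [0.0263, 0.0049, 0.1258], [0.0318, 0.0573, 0.1346]]
wrist 1214 [[-0.1285, -0.0271, 0.1125], [-0.1209, 0.001, 0.1553], [-0.1155, 0.0285, 0.1664]]
```

View pics/g1.png

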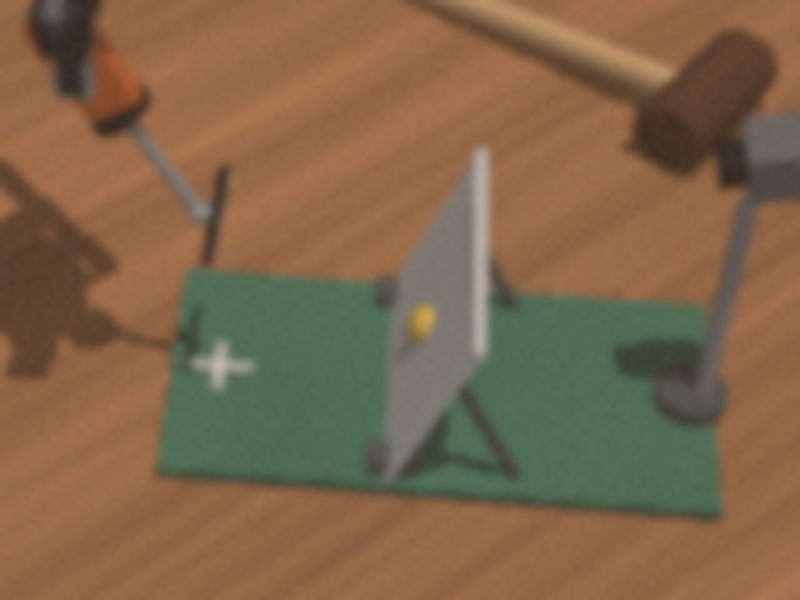

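The crop shows the disc nearly edge-on at (217,215) above the cross at (220,365), tipped slightly towards the marker at (422,322). The panel, camera and mallet are untouched. Measured rim extents match the spot to 1–2 mm, so I'm handing in.

```bash
python3 -c "
from bench import *
print(job_done())"
```

```text
the job is handed in; nothing more can be done
None
```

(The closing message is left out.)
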